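# Load the coining die with the matching copper blank

## Task

Load the die: pick the copper blank whose outline matches the cavity, lower it in (do not drop it) until it lies flat on the cavity floor, then swing the red hold-down arm across it until it is fully home. Leave the other two copper blanks where they lie.

Things in the scene. Friction and masses are not known exactly. Their poses are not given: they have to be found in the camera images.
- die: Fixed grey die block, 110 (x) x 156 (y) x 18 mm; origin at the centre of its underside, z up. Oblong cavity in its top, centred, 58 mm along x, 94 mm along y, 6 mm deep (floor at z 12 mm, rim bevelled 2 mm). Mid-way along both long sides a slot 44 mm wide (y) runs out through the wall, floor at z 6 mm, for fingers that close along the die's x.
- cavity (a point): Centre of the cavity floor; axes as the die's.
- plate_oblong: Loose oblong copper plate, 90 (its x) x 54 (its y) x 8 mm, about 0.25 kg; origin in the middle of the plate (4 mm above its underside). It fits the cavity with 2 mm to spare on each side, its x along the die's y (either way round); seated, it stands 2 mm above the die's top face.
- plate_square: Loose square copper plate, 72 x 72 x 8 mm, does not fit; origin in its middle.
- plate_round: Loose round copper plate, 72 mm diameter, 8 mm thick, does not fit; origin in its middle.
- hold_down (a joint): Angle (rad) of the red hold-down arm, a flat bar 22 x 127 x 8 mm turning about a vertical pin on the die. 0: home, along the die's +y over the cavity, against a stop pin; grows counter-clockwise from above, towards the die's -x, to 2.0. Stays where left (light friction). Underside 23.5 mm, top 31.5 mm above the die's underside.
- hold_down_knob (a point): Middle of the black upright knob on the arm, 21 mm diameter, 22 mm high (from 35 to 57 mm above the die's underside), 90 mm from the arm's pin.
- hold_down_hinge (a point): On the axis of the arm's pin, at the arm's underside, 63 mm from the die's centre towards the die's -y.

How it is judged:
On the way, in this order (a step that is already met when the one before it is completed fails the run):
1. the oblong plate lies seated in the cavity while the hold-down arm is still swung aside (horizontal distance between plate_oblong and cavity below 0.0045 m and z of plate_oblong in the frame of cavity below 0.0055 m and angle between the x axis of plate_oblong and the y axis of die, either way round below 0.09 rad and angle between the z axis of plate_oblong and the z axis of die, either way round below 0.04 rad and value of joint hold_down above 0.7 rad), for 0.2 s.
2. the hold-down arm is swung home over the plate (value of joint hold_down below 0.08 rad), for 0.2 s.
At the end, for the whole second after the job is handed in: Oblong plate at rest in the cavity: centre within 4.5 mm in plan, its middle under 5.5 mm above the cavity floor (4 mm when flat), turned under 0.09 rad and tilted under 0.04 rad; hold-down arm within 0.08 rad of home; square and round plates within 30 mm of where they lay (horizontal distance between plate_oblong and cavity below 0.0045 m and z of plate_oblong in the frame of cavity below 0.0055 m and angle between the x axis of plate_oblong and the y axis of die, either way round below 0.09 rad and angle between the z axis of plate_oblong and the z axis of die, either way round below 0.04 rad and value of joint hold_down below 0.08 rad and linear speed of plate_oblong below 0.02 m/s and distance of each of plate_square, plate_round from where it was at the start of the episode below 0.03 m); the robot touches nothing.
It fails at once if the oblong plate dropped into or onto the die (faster than 0.5 m/s at the cavity) (horizontal distance between plate_oblong and cavity below 0.04 m and z of plate_oblong in the frame of cavity below 0.025 m and linear speed of plate_oblong above 0.5 m/s).
It fails at once if the square or the round plate moved by more than 30 mm (distance of any of plate_square, plate_round from where it was at the start of the episode above 0.03 m).
It also fails if it takes over 61 s, if anything falls off the work surface, if the arm or the gripper's body presses on something with over 40 N, if the wrist force passes 120 N, or if a joint passes its speed limit or range.

## Robot

A 6-joint arm with a two-finger parallel gripper is mounted at the origin on a cart in front of the work surface, level with it; the furniture and walls round the work are solid. World frame = base frame: x ahead of the robot, y to its left, z up, the work surface at z = 0. Lengths are in m, angles in rad, forces in N, time in s.
With the tool pointing down it reaches from about 0.25 to 0.775 m from the base axis. Payload 4 kg.
Tool frame: the origin (TCP) lies midway between the tips of the shut fingers; the grasp point (between the pads) lies tcp_to_grasp behind it (tcp_to_grasp is the distance from the TCP to the grasp point, in m); z points along the fingers, y is the line along which they close (so a half turn about z gives the same grasp; the last joint's range is limited). The gripper opens to 94 mm and grips with 3 to 60 N. Pads are 16 mm wide; open, the fingers measure 119 mm over their backs; the gripper's body (75 mm by 177 mm) begins 78 mm behind the grasp point.
Start: joints at [-1.233, 0.087, 1.371, -0, 1.684, -0.103], TCP at [0.235, -0.497, 0.206] pointing down, gripper open.
Joint ranges: [-3.1, 3.1], [-0.76, 2.03], [0.27, 2.55], [-1.08, 4.22], [0.17, 2.65], [-2.57, 2.57]. Speed limits (rad/s): [2.79, 2.79, 3.14, 3.14, 3.14, 3.14].

## Interface

Orientations are given as [roll, pitch, yaw] about the fixed x, y, z axes, in that order (R = Rz(yaw) Ry(pitch) Rx(roll)).
In Python, from rig import * gives the robot as it stands.
- The arm moves only by the tool arm_command, never from a script. Its argument "moves" is a list of rows, each an object of numbers: "tx", "ty", "tz": the shift along the tool's x, y, z in mm; "ax", "ay", "az": the turn, a rotation vector about the tool's x, y, z in rad. A call has 1 to 5 rows; each row shifts and turns the commanded pose from where the row before left it, along the tool's axes as they then stand; what a row does not reach is not made up. A row lasts 1/10 s, in which the tool goes at most 50 mm and 8.59 degrees, less where a joint would pass 70% of its speed; a pose out of reach is approached as far as the arm can. A call is refused whole if a number of a shift passes 50 or a number of a turn 0.15, either way. A call with a gripper value outside its range is refused whole. "claw" is the closure, from -1 (fully open) to 1 (shut), set as the call begins (left out, the last holds). The fingers move at their own pace and stop on an object; "newtons" is the grip in N (left out, the last holds). Time passes only in rows, so rows that do not move let the fingers close. It gives the time, the measured TCP pose, the force, the opening and the grip force at its end, in the units of the state.
- observe(): the state, without advancing time (a new reading comes with each control period).
- read_camera(name): name is "side" or "top" or "wrist"; returns a dict with "image" (400x640x3 uint8, red, green, blue), "depth" (400x640 float32, m along the optical axis (not along the pixel's ray), 0 where there is no reading), "intrinsics" (3x3 intrinsics, pixels), "camera_from_world" (4x4, takes a point from world to camera coordinates); the wrist camera has in their place "hand_eye" (4x4, takes a point from camera to tool coordinates, whose origin is the TCP and whose axes are the flange's). Camera axes: x right, y down, z forward; pixel columns grow to the right and rows downward; lengths in m; the calibration is good to about 2 mm. A picture is of the moment at which its call begins: read the wrist's pose just before it.
- close_job(): hands the job in; it is judged then, once.
The state is a dict: "time_s": time; "joint_positions": joint angles; "dq": joint speeds; "effort": joint torques, N m; "tool_pos": TCP position; "tcp_rot": TCP orientation; "wrist_force": force on the tool from outside, world axes, zero at the start; "torque": the same for the moment, N m; "opening": finger opening in m; "grasp_force": force on a finger pad.
Only numpy, scipy, OpenCV 4.12 (cv2) and the standard library are available. Lean on these libraries where they do the work, as an engineer would, in place of code of your own. Each camera call takes 0.05 s, during which the arm holds its last target. There are 200 camera calls.

## Working session

There is one attempt and no reset: what is moved stays moved. The work goes in short steps, Python scripts to look and compute and a tool call to move; the robot and the scene stay as the last step left them, time stands still between calls to the robot, and variables do not carry over. Pictures are saved under pics/ and viewed, at most 10 in all, crops included, and the job is handed in when it is done.

Besides the shell and the picture viewer there is one more tool, called as a command line: name --argument value ..., lists and objects as JSON in quotes. arm_command: Moves the arm, as the interface text tells. Its arguments: {"type":"object","properties":{"moves":{"type":"array","items":{"type":"object","properties":{"tx":{"type":"number"},"ty":{"type":"number"},"tz":{"type":"number"},"ax":{"type":"number"},"ay":{"type":"number"},"az":{"type":"number"}}}},"claw":{"type":"number"},"newtons":{"type":"number"}},"required":["moves"]}

```bash
ls; mkdir -p pics; python3 - <<'E'
from rig import *
import cv2,numpy as np
s=observe();print({k:s[k] for k in s})
for n in("top","side"):
    c=read_camera(n);cv2.imwrite(f"pics/{n}0.png",c["image"][...,::-1]);np.savez(f"{n}0.npz",**c)
    print(c["intrinsics"],c["camera_from_world"])
E
```

```text
pics
{'time_s': 0.0, 'joint_positions': array([-1.23307452e+00,  8.79827830e-02,  1.37226558e+00, -1.76263806e-05,
        1.68360302e+00, -1.03105859e-01]), 'dq': array([-7.49175010e-05, -3.69281224e-04, -6.44856925e-04,  1.54707678e-03,
       -2.10562016e-04,  1.74531326e-03]), 'effort': array([ 7.56349054e-04, -3.40186501e+01, -3.02423859e+01,  7.17993896e-02,
        3.31095478e-02, -1.72696127e-04]), 'tool_pos': array([ 0.23448007, -0.49689641,  0.20428326]), 'tcp_rot': array([-3.13934412e+00, -2.15049744e-04,  4.40825464e-01]), 'wrist_force': array([-0.29350195,  0.79538506, -0.56806579]), 'torque': array([-0.01165056, -0.02189373, -0.00655742]), 'grasp_force': 0.0, 'opening': 0.09395479207710412}
[[473.27282602   0.         329.44584522]
 [  0.         473.27282602 192.7677331 ]
 [  0.           0.           1.        ]] [[ 0.0083026  -0.99983046  0.01643546 -0.04928252]
 [-0.99279584 -0.01020663 -0.11938278  0.54436273]
 [ 0.11953029 -0.01532587 -0.99271226  1.51271348]
 [ 0.          0.          0.          1.        ]]
[[445.36344056   0.         325.9440182 ]
 [  0.         445.36344056 199.76067622]
 [  0.           0.           1.        ]] [[-0.95959809 -0.2813475   0.00388472  0.48592616]
 [-0.14129311  0.46988029 -0.87134882  0.16131104]
 [ 0.24332646 -0.83669355 -0.49064869  1.37540112]
 [ 0.          0.          0.          1.        ]]
```

View pics/top0.png

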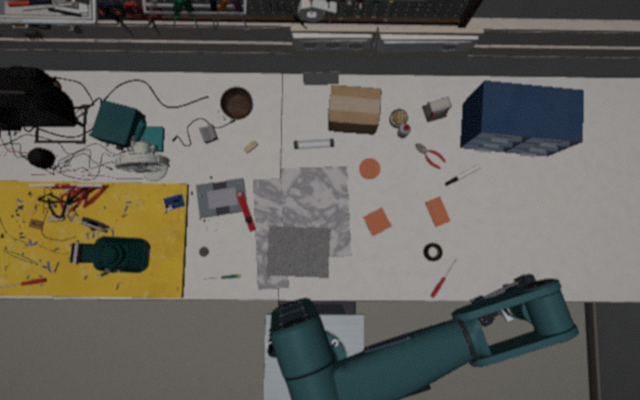

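View pics/side0.png

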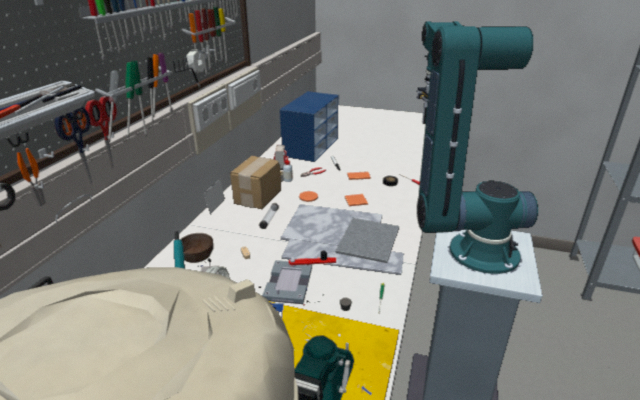

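The top view shows the die at about (222,197) with the red arm at (247,210) on its right. The round plate is at (370,168), and two more copper plates are at (377,221) and (438,211). Next I measure them.

```bash
cat > h.py <<'E'
import cv2,numpy as np
def world(c,uv,z=None):
    """pixels (n,2) -> world points on plane z (or by depth)"""
    K=c["intrinsics"];T=np.linalg.inv(c["camera_from_world"]);uv=np.atleast_2d(uv).astype(float)
    r=np.c_[(uv-K[:2,2])/[K[0,0],K[1,1]],np.ones(len(uv))]
    if z is None:
        d=c["depth"][uv[:,1].astype(int),uv[:,0].astype(int)];p=r*d[:,None]
        return p@T[:3,:3].T+T[:3,3]
    w=r@T[:3,:3].T;return T[:3,3]+w*((z-T[2,3])/w[:,2])[:,None]
E
python3 - <<'E'
from h import *
c=dict(np.load("top0.npz"));hsv=cv2.cvtColor(c["image"],cv2.COLOR_RGB2HSV)
m=cv2.inRange(hsv,(0,90,80),(18,255,255));n,l,st,ce=cv2.connectedComponentsWithStats(m)
for i in range(1,n):
    if st[i,4]>100:
        v,u=np.nonzero(l==i);uv=np.c_[u,v];w=world(c,uv);
        z=np.median(w[:,2]);p=world(c,uv,0.008)[:,:2].astype(np.float32)
        print(st[i],ce[i],"z",z.round(4),p.mean(0).round(4),cv2.minAreaRect(p*1000),c["image"][v,u].mean(0))
img=cv2.resize(c["image"][140:270,170:460],None,fx=2.7,fy=2.7,interpolation=cv2.INTER_CUBIC)
cv2.imwrite("pics/topcrop.png",img[...,::-1])
d=c["depth"]
print("die depths z",[(u,v,world(c,[u,v])[0].round(3)) for u,v in[(205,186),(222,199),(203,200),(244,192),(247,205),(253,228),(180,240),(300,250),(275,215),(405,200),(320,180),(204,250)]])
E
```

```text
[332  87  48  11 383] [355.845953    91.75456919] z 0.1332 [ 0.8957 -0.1318] ((895.53955078125, -130.36012268066406), (161.95751953125, 29.301584243774414), 85.87831115722656) [116.92950392  95.80939948  72.48041775]
[329 111  50  14 498] [353.11646586 117.58032129] z 0.1316 [ 0.8051 -0.1227] ((804.9179077148438, -123.5748519897461), (167.0953369140625, 37.897987365722656), 86.22319030761719) [113.86345382  93.54618474  71.15261044]
[360 159  20  20 317] [369.35015773 168.20820189] z 0.0093 [ 0.6319 -0.1774] ((631.0517578125, -177.9394073486328), (64.58717346191406, 63.68353271484375), 0.033849313855171204) [137.39116719  83.14511041  61.79810726]
[ 83 187  22  21 124] [ 92.46774194 197.50806452] z 0.0404 [0.5241 0.7345] ((525.4876098632812, 735.4400024414062), (28.037673950195312, 85.93930053710938), 45.118919372558594) [107.61290323  55.72580645  33.10483871]
[238 194  13  23 129] [244.03875969 206.        ] z 0.0328 [0.501  0.2368] ((501.10040283203125, 238.03323364257812), (76.86725616455078, 20.69771385192871), 19.872159957885742) [113.17054264  33.4496124   31.78294574]
[426 19
[... 474 characters left out ...]
.30909091] z 0.0444 [0.2514 0.9043] ((252.9291534423828, 906.054443359375), (19.400239944458008, 76.21440887451172), 6.765707492828369) [114.10909091  57.01818182  32.76363636]
die depths z [(205, 186, array([0.565, 0.366, 0.015])), (222, 199, array([0.523, 0.31 , 0.009])), (203, 200, array([0.517, 0.367, 0.029])), (244, 192, array([0.546, 0.237, 0.018])), (247, 205, array([0.502, 0.223, 0.035])), (253, 228, array([0.428, 0.202, 0.03 ])), (180, 240, array([0.387, 0.433, 0.039])), (300, 250, array([0.358, 0.049, 0.021])), (275, 215, array([0.472, 0.134, 0.009])), (405, 200, array([ 0.527, -0.297,  0.   ])), (320, 180, array([ 0.589, -0.013,  0.017])), (204, 250, array([0.356, 0.357, 0.03 ]))]
```

View pics/topcrop.png

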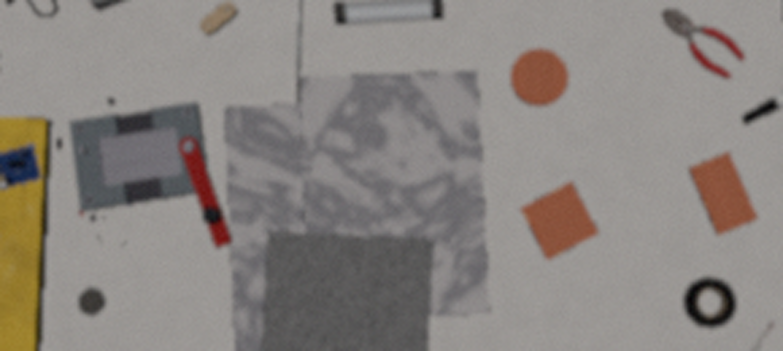

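arm_command --moves '[{"tx": 27, "ty": 2.4}, {"tx": 27, "ty": 2.4}, {"tx": 27, "ty": 2.4}, {"tx": 27, "ty": 2.4}, {"tx": 27, "ty": 2.4}]'

```text
validation failed for argument at $.mo...
```

arm_command --moves '[{"tx": 27, "ty": 2.4}, {"tx": 27, "ty": 2.4}, {"tx": 27, "ty": 2.4}, {"tx": 27, "ty": 2.4}, {"tx": 27, "ty": 2.4}]'

```text
validation failed for argument at $.mo...
```

```bash
cat >> h.py <<'E'
from scipy.spatial.transform import Rotation as Ro
def wrist(s,c):
    """give a wrist picture camera_from_world"""
    T=np.eye(4);T[:3,:3]=Ro.from_euler("xyz",s["tcp_rot"]).as_matrix();T[:3,3]=s["tool_pos"]
    c["camera_from_world"]=np.linalg.inv(T@c["hand_eye"]);return c
def delta(s,pos,yaw=None):
    """tool-frame shift (mm) to pos, turn (rad) to tool down at yaw"""
    R=Ro.from_euler("xyz",s["tcp_rot"])
    t=R.inv().apply(np.array(pos)-s["tool_pos"])*1000
    a=(R.inv()*Ro.from_euler("xyz",[np.pi,0,yaw])).as_rotvec() if yaw is not None else None
    print("shift",t.round(1),"turn",None if a is None else a.round(3),"at",s["tool_pos"].round(4),s["tcp_rot"].round(4),"t",s["time_s"])
E
python3 - <<'E'
from rig import *
import rig
from h import *
print(getattr(rig,"tcp_to_grasp",None),[x for x in dir(rig) if not x.startswith("_")])
s=observe();c=wrist(s,read_camera("wrist"));print(c["hand_eye"].round(3),s["tool_pos"])
np.savez("w1.npz",**c);cv2.imwrite("pics/w1.png",c["image"][...,::-1])
hsv=cv2.cvtColor(c["image"],cv2.COLOR_RGB2HSV)
m=cv2.inRange(hsv,(0,90,60),(18,255,255));n,l,st,ce=cv2.connectedComponentsWithStats(m)
for i in range(1,n):
    if st[i,4]>500:
        v,u=np.nonzero(l==i);p=world(c,np.c_[u,v],0.008)[:,:2].astype(np.float32);print(st[i],np.median(world(c,np.c_[u,v])[:,2]),p.mean(0),cv2.minAreaRect(p*1000))
delta(s,[.49,-.403,.1],.4)
E
```

```text
0.0188 ['PlanningError', 'close_job', 'observe', 'read_camera', 'tcp_to_grasp']
[[ 0.    -0.97  -0.243  0.071]
 [ 1.     0.    -0.    -0.   ]
 [ 0.    -0.243  0.97  -0.179]
 [ 0.     0.     0.     1.   ]] [ 0.23448195 -0.49695915  0.20441195]
shift [271.2  24.2 104.4] turn [-0.002 -0.     0.041] at [ 0.2345 -0.497   0.2044] [-3.1396e+00 -2.0000e-04  4.4070e-01] t 0.1
```

View pics/w1.png

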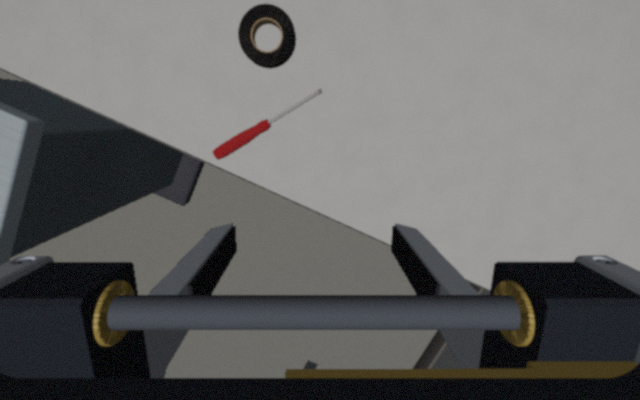

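The arm did not move: both calls were refused by validation. The wrist picture shows only tape and a screwdriver between the fingers. I'll try one row with all fields filled in.

arm_command --moves '[{"tx": 27, "ty": 2, "tz": 0, "ax": 0, "ay": 0, "az": 0}, {"tx": 27, "ty": 2, "tz": 0, "ax": 0, "ay": 0, "az": 0}, {"tx": 27, "ty": 2, "tz": 0, "ax": 0, "ay": 0, "az": 0}, {"tx": 27, "ty": 2, "tz": 0, "ax": 0, "ay": 0, "az": 0}, {"tx": 27, "ty": 2, "tz": 0, "ax": 0, "ay": 0, "az": 0}]'

```text
time_s: 0.65
tool_pos: [0.3618, -0.4482, 0.205]
tcp_rot: [-3.141, 0.0, 0.441]
wrist_force: [0.7, -0.3, -0.2]
opening: 0.0939
grasp_force: 0.0
```

arm_command --moves '[{"tx": 20, "ty": 2.5, "tz": 0, "ax": 0, "ay": 0, "az": 0}, {"tx": 20, "ty": 2.5, "tz": 0, "ax": 0, "ay": 0, "az": 0}, {"tx": 20, "ty": 2.5, "tz": 0, "ax": 0, "ay": 0, "az": 0}, {"tx": 20, "ty": 2.5, "tz": 0, "ax": 0, "ay": 0, "az": 0}, {"tx": 0, "ty": 0, "tz": 0, "ax": 0, "ay": 0, "az": 0}]'

```text
time_s: 1.15
tool_pos: [0.4392, -0.4226, 0.2046]
tcp_rot: [-3.14, -0.0, 0.444]
wrist_force: [-0.9, -0.9, 0.3]
opening: 0.0939
grasp_force: 0.0
```

```bash
cat > seg.py <<'E'
from rig import *
from h import *
s=observe();c=wrist(s,read_camera("wrist"));np.savez("w.npz",**c)
hsv=cv2.cvtColor(c["image"],cv2.COLOR_RGB2HSV)
m=cv2.inRange(hsv,(0,90,60),(18,255,255));n,l,st,ce=cv2.connectedComponentsWithStats(m)
for i in range(1,n):
    if st[i,4]>500:
        v,u=np.nonzero(l==i);p=world(c,np.c_[u,v],0.008)[:,:2].astype(np.float32);print(st[i],np.median(world(c,np.c_[u,v])[:,2]),p.mean(0),cv2.minAreaRect(p*1000))
delta(s,[.49,-.403,.1],.4)
E
python3 seg.py
```

```text
[ 107   51   73   69 4217] 0.008192946000246948 [ 0.45404094 -0.2029383 ] ((453.3332214355469, -203.35226440429688), (70.57819366455078, 72.3279037475586), 27.939722061157227)
[ 294   95   49   79 3444] 0.00813324456552697 [ 0.48931774 -0.40330914] ((488.0975036621094, -403.8408508300781), (88.30487060546875, 52.42557907104492), 22.704267501831055)
shift [ 54.2   4.2 104.6] turn [-0.001 -0.     0.044] at [ 0.4392 -0.4226  0.2046] [-3.1402e+00 -3.0000e-04  4.4380e-01] t 1.15
```

arm_command --moves '[{"tx": 18, "ty": 1, "tz": 30, "ax": 0, "ay": 0, "az": 0.044}, {"tx": 17, "ty": 1, "tz": 35, "ax": 0, "ay": 0, "az": 0}, {"tx": 17, "ty": 1, "tz": 35, "ax": 0, "ay": 0, "az": 0}, {"tx": 0, "ty": 0, "tz": 35, "ax": 0, "ay": 0, "az": 0}, {"tx": 0, "ty": 0, "tz": 30, "ax": 0, "ay": 0, "az": 0}]'

```text
time_s: 1.7
tool_pos: [0.4851, -0.4056, 0.0382]
tcp_rot: [-3.14, 0.002, 0.397]
wrist_force: [-0.3, 1.0, 1.2]
opening: 0.0938
grasp_force: 0.0
```

```bash
sed -i 's/\[.49,-.403,.1\],.4)/[.4892,-.4035,.004],.398)/' seg.py; python3 seg.py
```

```text
[   0   92   81  115 7333] 0.008191658373752825 [ 0.45808393 -0.21534567] ((457.014404296875, -209.6736297607422), (70.88440704345703, 57.12766647338867), 27.8703670501709)
[ 274  154   80  122 9296] 0.008205832579429168 [ 0.49072066 -0.4028045 ] ((488.71923828125, -403.6615295410156), (88.05875396728516, 52.912940979003906), 22.71808624267578)
shift [ 4.7 -0.3 34.2] turn [-0.002  0.002 -0.001] at [ 0.4851 -0.4056  0.0382] [-3.1399e+00  1.5000e-03  3.9660e-01] t 1.7
```

arm_command --moves '[{"tx": 4, "ty": 0, "tz": 12, "ax": 0, "ay": 0, "az": 0}, {"tx": 0, "ty": 0, "tz": 12, "ax": 0, "ay": 0, "az": 0}, {"tx": 0, "ty": 0, "tz": 10, "ax": 0, "ay": 0, "az": 0}, {"tx": 0, "ty": 0, "tz": 0, "ax": 0, "ay": 0, "az": 0}, {"tx": 0, "ty": 0, "tz": 0, "ax": 0, "ay": 0, "az": 0}]'

```text
time_s: 2.25
tool_pos: [0.4904, -0.4046, 0.0072]
tcp_rot: [3.14, -0.0, 0.397]
wrist_force: [-0.5, -0.3, 0.1]
opening: 0.0941
grasp_force: 0.0
```

arm_command --moves '[{"tx": 0, "ty": 0, "tz": 0, "ax": 0, "ay": 0, "az": 0}, {"tx": 0, "ty": 0, "tz": 0, "ax": 0, "ay": 0, "az": 0}, {"tx": 0, "ty": 0, "tz": 0, "ax": 0, "ay": 0, "az": 0}, {"tx": 0, "ty": 0, "tz": 0, "ax": 0, "ay": 0, "az": 0}, {"tx": 0, "ty": 0, "tz": 0, "ax": 0, "ay": 0, "az": 0}]' --claw 1 --newtons 30

```text
time_s: 2.75
tool_pos: [0.4902, -0.4042, 0.0066]
tcp_rot: [3.141, -0.0, 0.397]
wrist_force: [0.5, -0.1, -0.1]
opening: 0.0574
grasp_force: 0.0
```

arm_command --moves '[{"tx": 0, "ty": 0, "tz": 0, "ax": 0, "ay": 0, "az": 0}, {"tx": 0, "ty": 0, "tz": 2, "ax": 0, "ay": 0, "az": 0}, {"tx": 0, "ty": 0, "tz": 2, "ax": 0, "ay": 0, "az": 0}, {"tx": 0, "ty": 0, "tz": 0, "ax": 0, "ay": 0, "az": 0}]' --claw -1

```text
time_s: 3.15
tool_pos: [0.4899, -0.4039, 0.0019]
tcp_rot: [-3.141, 0.0, 0.397]
wrist_force: [0.0, -1.2, -0.4]
opening: 0.086
grasp_force: 0.0
```

arm_command --moves '[{"tx": 0, "ty": 0, "tz": 0, "ax": 0, "ay": 0, "az": 0}, {"tx": 0, "ty": 0, "tz": 0, "ax": 0, "ay": 0, "az": 0}, {"tx": 0, "ty": 0, "tz": 0, "ax": 0, "ay": 0, "az": 0}, {"tx": 0, "ty": 0, "tz": 0, "ax": 0, "ay": 0, "az": 0}, {"tx": 0, "ty": 0, "tz": 0, "ax": 0, "ay": 0, "az": 0}]' --claw 1 --newtons 30

```text
time_s: 3.65
tool_pos: [0.4901, -0.4041, 0.0025]
tcp_rot: [-3.141, -0.0, 0.397]
wrist_force: [0.8, -1.7, -0.6]
opening: 0.0534
grasp_force: 30.0
```

arm_command --moves '[{"tx": 0, "ty": 0, "tz": 0, "ax": 0, "ay": 0, "az": 0}, {"tx": 0, "ty": 0, "tz": 0, "ax": 0, "ay": 0, "az": 0}, {"tx": 0, "ty": 0, "tz": 0, "ax": 0, "ay": 0, "az": 0}]'

```text
time_s: 3.95
tool_pos: [0.4902, -0.4041, 0.0026]
tcp_rot: [-3.141, -0.0, 0.397]
wrist_force: [-0.4, 0.8, -0.3]
opening: 0.0534
grasp_force: 30.0
```

arm_command --moves '[{"tx": 0, "ty": 0, "tz": -20, "ax": 0, "ay": 0, "az": 0}, {"tx": 0, "ty": 0, "tz": -40, "ax": 0, "ay": 0, "az": 0}, {"tx": 0, "ty": 0, "tz": -50, "ax": 0, "ay": 0, "az": 0}, {"tx": 0, "ty": 0, "tz": -50, "ax": 0, "ay": 0, "az": 0}, {"tx": 0, "ty": 0, "tz": -40, "ax": 0, "ay": 0, "az": 0}]'

```text
time_s: 4.45
tool_pos: [0.4903, -0.4044, 0.2052]
tcp_rot: [3.14, -0.001, 0.397]
wrist_force: [0.4, -1.0, -1.6]
opening: 0.0536
grasp_force: 30.0
```

arm_command --moves '[{"tx": 31, "ty": -17, "tz": 0, "ax": 0, "ay": 0, "az": -0.06}, {"tx": 31, "ty": -17, "tz": 0, "ax": 0, "ay": 0, "az": -0.06}, {"tx": 31, "ty": -17, "tz": 0, "ax": 0, "ay": 0, "az": -0.06}, {"tx": 31, "ty": -17, "tz": 0, "ax": 0, "ay": 0, "az": -0.06}, {"tx": 31, "ty": -17, "tz": 0, "ax": 0, "ay": 0, "az": -0.06}]'

```text
time_s: 4.95
tool_pos: [0.5829, -0.253, 0.2012]
tcp_rot: [-3.14, 0.001, 0.699]
wrist_force: [0.2, -0.0, -2.2]
opening: 0.0534
grasp_force: 30.0
```

arm_command --moves '[{"tx": 31, "ty": -17, "tz": 0, "ax": 0, "ay": 0, "az": -0.06}, {"tx": 31, "ty": -17, "tz": 0, "ax": 0, "ay": 0, "az": -0.06}, {"tx": 31, "ty": -17, "tz": 0, "ax": 0, "ay": 0, "az": -0.06}, {"tx": 31, "ty": -17, "tz": 0, "ax": 0, "ay": 0, "az": -0.06}, {"tx": 31, "ty": -17, "tz": 0, "ax": 0, "ay": 0, "az": -0.06}]'

```text
time_s: 5.45
tool_pos: [0.6265, -0.0822, 0.2011]
tcp_rot: [-3.14, 0.001, 0.999]
wrist_force: [-0.1, -0.8, -1.8]
opening: 0.0536
grasp_force: 30.0
```

arm_command --moves '[{"tx": 31, "ty": -17, "tz": 0, "ax": 0, "ay": 0, "az": -0.06}, {"tx": 31, "ty": -17, "tz": 0, "ax": 0, "ay": 0, "az": -0.06}, {"tx": 31, "ty": -17, "tz": 0, "ax": 0, "ay": 0, "az": -0.06}, {"tx": 31, "ty": -17, "tz": 0, "ax": 0, "ay": 0, "az": -0.06}, {"tx": 31, "ty": -17, "tz": 0, "ax": 0, "ay": 0, "az": -0.06}]'

```text
time_s: 5.95
tool_pos: [0.6177, 0.0936, 0.2012]
tcp_rot: [-3.14, 0.001, 1.299]
wrist_force: [0.3, 0.5, -1.7]
opening: 0.0534
grasp_force: 30.0
```

```bash
python3 - <<'E'
from rig import *
from h import *
s=observe();print(s["opening"],s["grasp_force"],s["wrist_force"]);delta(s,[.523,.31,.2],1.73)
E
```

```text
0.053432472013207374 29.998521208763123 [ 0.34349519  0.53199472 -1.70660834]
shift [ 183.  -149.3    1.3] turn [-0.002  0.    -0.431] at [0.6177 0.0936 0.2012] [-3.1401e+00  7.0000e-04  1.2992e+00] t 5.95
```

arm_command --moves '[{"tx": 21, "ty": -17, "tz": -5, "ax": 0, "ay": 0, "az": -0.086}, {"tx": 21, "ty": -17, "tz": -5, "ax": 0, "ay": 0, "az": -0.086}, {"tx": 21, "ty": -17, "tz": -5, "ax": 0, "ay": 0, "az": -0.086}, {"tx": 21, "ty": -17, "tz": -5, "ax": 0, "ay": 0, "az": -0.086}, {"tx": 21, "ty": -17, "tz": -5, "ax": 0, "ay": 0, "az": -0.086}]'

```text
time_s: 6.45
tool_pos: [0.544, 0.2054, 0.2264]
tcp_rot: [-3.14, 0.0, 1.731]
wrist_force: [-0.6, 0.1, -1.7]
opening: 0.0535
grasp_force: 30.0
```

arm_command --moves '[{"tx": 0, "ty": 0, "tz": 0, "ax": 0, "ay": 0, "az": 0}, {"tx": 0, "ty": 0, "tz": 0, "ax": 0, "ay": 0, "az": 0}, {"tx": 0, "ty": 0, "tz": 0, "ax": 0, "ay": 0, "az": 0}]'

```text
time_s: 6.75
tool_pos: [0.5451, 0.2038, 0.2266]
tcp_rot: [-3.141, 0.001, 1.725]
wrist_force: [0.0, -0.6, -1.5]
opening: 0.0533
grasp_force: 30.0
```

```bash
python3 - <<'E'
from rig import *
from h import *
s=observe();c=wrist(s,read_camera("wrist"));np.savez("wd.npz",**c)
cv2.imwrite("pics/wd.png",c["image"][...,::-1]);delta(s,[.523,.31,.2],1.73)
E
```

```text
shift [108.4  -5.5  26.5] turn [-0.001  0.001 -0.005] at [0.5451 0.2038 0.2266] [-3.1406e+00  8.0000e-04  1.7254e+00] t 6.75
```

View pics/wd.png

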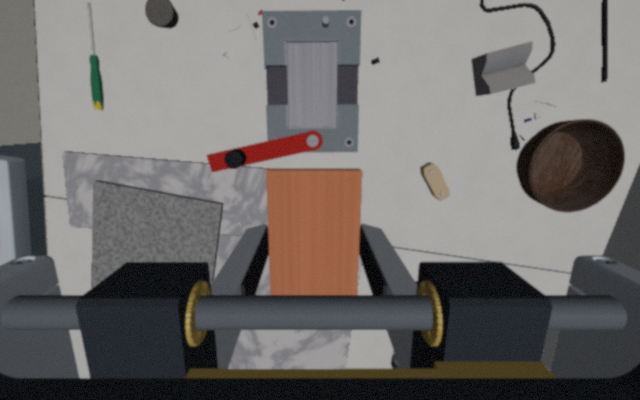

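The wrist view shows the cavity floor at about u 286–338, v 41–129, with the slots on the left and right. The red arm is swung aside with its knob at (235,158), and the held plate's front edge is at v≈169. Next I measure the edges.

```bash
cat > edges.py <<'E'
from h import *
def edge(g,p,q,w=0,n=400):
    """strongest gradient along p->q, subpixel"""
    t=np.linspace(0,1,n);P=np.array(p)+t[:,None]*(np.array(q)-p)
    f=cv2.remap(g,P[None,:,0].astype(np.float32),P[None,:,1].astype(np.float32),cv2.INTER_LINEAR)[0]
    d=np.abs(np.gradient(cv2.GaussianBlur(f[None],(0,0),n/np.hypot(*(np.array(q)-p))*0.8)[0]))
    k=d.argmax();a=slice(max(k-20,0),k+21);return P[a].T@d[a]/d[a].sum(),d[k]
def fit(c,g,segs,z):
    pts=np.array([edge(g,p,q)[0] for p,q in segs]);w=world(c,pts,z)[:,:2]
    vx,vy,x,y=cv2.fitLine(w.astype(np.float32),cv2.DIST_HUBER,0,1e-4,1e-4).ravel()
    r=(w-[x,y])@[-vy,vx];return np.array([x,y]),np.arctan2(vy,vx),np.abs(r).max()*1000,pts
E
python3 - <<'E'
from edges import *
c=dict(np.load("wd.npz"));I=cv2.GaussianBlur(c["image"],(0,0),.7).astype(np.float32);g=I.mean(2)
H=lambda u0,u1,vs:[((u0,v),(u1,v)) for v in vs]
V=lambda v0,v1,us:[((u,v0),(u,v1)) for u in us]
r={}
for n,segs,z in[("outL",H(254,275,[22,35,48,58,110,120]),.018),("outR",H(350,369,[22,35,48,115,125,135]),.018),
 ("outTop",V(3,19,[275,285,295,305,315,335,345]),.018),("outBot",V(145,160,[325,331,337,343]),.018),
 ("cavL",H(280,292,[50,56,112,120]),.012),("cavR",H(332,345,[50,56,112,120]),.012),("cavTop",V(35,48,[295,305,315,325,331]),.012),("cavBot",V(122,136,[293,299]),.012),
 ("plT",V(162,176,[275,290,305,320,335,350]),s:=.2321),("plL",H(258,276,[180,190,200,210]),s),("plR",H(352,370,[180,190,200,210]),s)]:
    r[n]=fit(c,g,segs,z);p,a,e,pts=r[n];print(n,p.round(4),round(a%np.pi,4),round(e,2),pts.round(1).tolist())
for v in(20,52,115):print(g[v,256:370:2].astype(int))
E
```

```text
outL [0.4709 0.3223] 1.692 5.12 [[269.6, 22.0], [262.6, 35.0], [263.2, 48.0], [263.6, 58.0], [265.7, 110.0], [266.3, 120.0]]
outR [0.5789 0.3226] 1.7677 4.92 [[352.8, 22.0], [360.1, 35.0], [359.9, 48.0], [358.0, 115.0], [357.9, 125.0], [357.5, 135.0]]
outTop [0.5106 0.3873] 0.1629 0.12 [[275.0, 10.5], [285.0, 10.3], [295.0, 10.2], [305.0, 10.2], [315.0, 9.9], [335.0, 9.9], [345.0, 9.8]]
outBot [0.5655 0.2386] 0.1741 0.1 [[325.0, 151.8], [331.0, 151.8], [337.0, 151.5], [343.0, 151.5]]
cavL [0.4952 0.3061] 1.7335 0.07 [[283.8, 50.0], [283.9, 56.0], [285.5, 112.0], [285.8, 120.0]]
cavR [0.5552 0.3154] 1.7281 0.24 [[336.5, 50.0], [336.6, 56.0], [335.9, 112.0], [335.4, 120.0]]
cavTop [0.5224 0.3574] 0.167 0.21 [[295.0, 42.7], [305.0, 42.4], [315.0, 42.4], [325.0, 42.4], [331.0, 42.0]]
cavBot [0.5163 0.2521] 0.3398 0.0 [[293.0, 134.6], [299.0, 133.4]]
plT [0.5386 0.2473] 0.1547 0.01 [[275.0, 167.9], [290.0, 167.9], [305.0, 167.9], [320.0, 167.9], [335.0, 167.9], [350.0, 167.9]]
plL [0.5151 0.2279] 1.719 0.24 [[265.4, 180.0], [266.5, 190.0], [266.7, 200.0], [266.4, 210.0]]
plR [0.568  0.2361] 1.729 0.16 [[361.1, 180.0], [361.2, 190.0], [360.9, 200.0], [360.1, 210.0]]
[154 162 160 130 106 108 117  96  78 109 114 104 103 103 102 102 102 102
 101 102 103 102 102 102 102 102 102 102 103 102 102 102 102 111 128 131
 120 105 105 104 104 103 102 102 104 113 113  69  72 114 112 104 123 157
 165 164 164]
[164 163 163 155 119 104 103 103 104 103 104 102 102 104 114 117 125 131
 128 130 133 130 128 125 126 127 128 127 130 132 129 129 129 131 131 130
 128 126 127 130 123 108 105 103 102 103 103 103 103 103 104 108 138 162
 165 165 164]
[166 166 166 166 163 135 107 104 104 104 104 104 103 105 107 116 123 131
 132 131 133 135 134 133 131 131 133 133 133 134 133 133 133 133 134 132
 130 129 130 130 121 111 104 104 103 103 103 104 104 103 105 134 163 166
 166 166 166]
```

```bash
python3 - <<'E'
from edges import *
c=dict(np.load("wd.npz"));g=cv2.GaussianBlur(c["image"],(0,0),.7).astype(np.float32).mean(2)
H=lambda u0,u1,vs:[((u0,v),(u1,v)) for v in vs]
V=lambda v0,v1,us:[((u,v0),(u,v1)) for u in us]
def box(E,n):
    (L,aL,*_),(R,aR,*_),(T,aT,*_),(B,aB,*_)=E
    y=lambda a:a%np.pi
    A=[y(aL),y(aR),y(aT)+np.pi/2]+([y(aB)+np.pi/2] if B is not None else []);th=np.mean(A)
    ey=np.array([np.cos(th),np.sin(th)]);ex=np.array([ey[1],-ey[0]])
    print(n,"angles",np.round(A,4),"w",(R-L)@ex*1000,end=" ")
    x=(R+L)@ex/2
    if B is not None: print("h",(T-B)@ey*1000,end=" ");yy=(T+B)@ey/2
    else: yy=T@ey-.045
    print("centre",(ex*x+ey*yy).round(4),"th",th.round(4));
z=.018
box([fit(c,g,s,z) for s in(H(256,272,[32,37,42,48,54,58,110,115,120,125]),H(350,369,[32,37,42,48,54,58,110,115,120,125,130]),V(3,19,[275,285,295,305,315,335,345]),V(145,160,[325,331,337,343]))],"die")
z=.2321
box([fit(c,g,s,z) for s in(H(258,276,np.arange(180,220,5)),H(352,370,np.arange(180,220,5)),V(162,176,[275,290,305,320,335,350]))]+[(None,0)],"plate")
E
```

```text
die angles [1.733  1.7334 1.7337 1.7449] w 109.48172 h 155.64925 centre [0.5268 0.3111] th 1.7363
plate angles [1.7236 1.7287 1.7255] w 53.578323 centre [0.5461 0.2029] th 1.7259
```

```bash
python3 - <<'E'
from rig import *
from h import *
delta(observe(),[.5258,.3120,.055],1.7335)
E
```

```text
shift [110.2  -2.3 171.5] turn [-0.001  0.001 -0.008] at [0.5452 0.2037 0.2266] [-3.1405e+00  7.0000e-04  1.7252e+00] t 6.8
```

arm_command --moves '[{"tx": 22, "ty": -0.5, "tz": 0, "ax": 0, "ay": 0, "az": -0.008}, {"tx": 22, "ty": -0.5, "tz": 0, "ax": 0, "ay": 0, "az": 0}, {"tx": 22, "ty": -0.5, "tz": 0, "ax": 0, "ay": 0, "az": 0}, {"tx": 22, "ty": -0.5, "tz": 0, "ax": 0, "ay": 0, "az": 0}, {"tx": 22, "ty": -0.5, "tz": 0, "ax": 0, "ay": 0, "az": 0}]'

```text
time_s: 7.3
tool_pos: [0.5252, 0.3125, 0.2267]
tcp_rot: [-3.141, 0.001, 1.733]
wrist_force: [-0.9, -0.9, -2.6]
opening: 0.0532
grasp_force: 30.0
```

arm_command --moves '[{"tx": 0, "ty": 0, "tz": 35, "ax": 0, "ay": 0, "az": 0}, {"tx": 0, "ty": 0, "tz": 40, "ax": 0, "ay": 0, "az": 0}, {"tx": 0, "ty": 0, "tz": 40, "ax": 0, "ay": 0, "az": 0}, {"tx": 0, "ty": 0, "tz": 35, "ax": 0, "ay": 0, "az": 0}, {"tx": 0, "ty": 0, "tz": 20, "ax": 0, "ay": 0, "az": 0}]'

```text
time_s: 7.8
tool_pos: [0.523, 0.3106, 0.0525]
tcp_rot: [-3.135, 0.002, 1.733]
wrist_force: [-0.5, 0.4, -2.7]
opening: 0.0536
grasp_force: 30.0
```

arm_command --moves '[{"tx": 0, "ty": 0, "tz": 0, "ax": 0, "ay": 0, "az": 0}, {"tx": 0, "ty": 0, "tz": 0, "ax": 0, "ay": 0, "az": 0}, {"tx": 0, "ty": 0, "tz": 0, "ax": 0, "ay": 0, "az": 0}]'

```text
time_s: 8.1
tool_pos: [0.5264, 0.313, 0.0596]
tcp_rot: [3.138, -0.001, 1.734]
wrist_force: [0.6, -0.5, -2.3]
opening: 0.0534
grasp_force: 30.0
```

```bash
python3 - <<'E'
from rig import *
from h import *
s=observe();c=wrist(s,read_camera("wrist"));np.savez("wh.npz",**c)
cv2.imwrite("pics/wh.png",c["image"][...,::-1]);delta(s,[.5258,.3120,.055],1.7335)
E
```

```text
shift [-0.9 -0.7  4.6] turn [ 0.004 -0.001  0.001] at [0.5264 0.313  0.0596] [ 3.1378e+00 -9.0000e-04  1.7341e+00] t 8.1
```

View pics/wh.png

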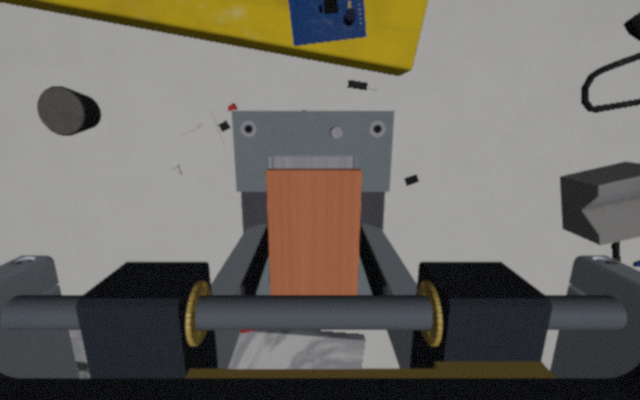

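The plate is over the die: the die's far edge is at v≈111, its sides at u≈235 and 392, and the plate's front edge is at v≈169. I'll measure the offset between them.

```bash
cat > rel.py <<'E'
from rig import *
from edges import *
import sys
def rel(c,s,L,R,T,vs,us):
    g=cv2.GaussianBlur(c["image"],(0,0),.7).astype(np.float32).mean(2)
    H=lambda u,vs:[((u-10,v),(u+10,v)) for v in vs]
    V=lambda v,us:[((u,v-9),(u,v+9)) for u in us]
    def box(E,h):
        (L,aL,eL,_),(R,aR,eR,_),(T,aT,eT,_)=E;A=[aL%np.pi,aR%np.pi,aT%np.pi+np.pi/2];th=A[2]
        ey=np.array([np.cos(th),np.sin(th)]);ex=np.array([ey[1],-ey[0]])
        print("angles",np.round(A,4),"w",((R-L)@ex*1000).round(2),"res",np.round([eL,eR,eT],2));return ex*((R+L)@ex/2)+ey*(T@ey-h),np.mean(A)
    D,a=box([fit(c,g,q,.018) for q in(H(L,vs),H(R,vs),V(T,us))],.078)
    zp=s["tool_pos"][2]+.0055
    P,b=box([fit(c,g,q,zp) for q in(H(267,np.arange(180,215,5)),H(361,np.arange(180,215,5)),V(168,[275,290,305,320,335,350]))],.045)
    d=D-P;R=Ro.from_euler("xyz",s["tcp_rot"]).as_matrix()
    print("die",D.round(4),a.round(4),"plate",P.round(4),b.round(4),"tool shift needed mm",(R[:2,:2].T@d*1000).round(2),"turn az",-(a-b))
E
python3 - <<'E'
from rel import *
c=dict(np.load("wh.npz"));s=observe()
rel(c,s,234,393,111,np.arange(140,186,6),[260,270,280,290,315,345,355,365])
E
```

```text
angles [1.7343 1.7319 1.7346] w 109.74 res [0.04 0.05 0.02]
angles [1.66   1.7356 1.7329] w 53.23 res [0.24 0.39 0.04]
die [0.527  0.3109] 1.7336 plate [0.5275 0.3123] 1.7095 tool shift needed mm [-1.29 -0.7 ] turn az -0.024046063
```

arm_command --moves '[{"tx": -1.3, "ty": -0.7, "tz": 8, "ax": 0, "ay": 0, "az": 0}, {"tx": 0, "ty": 0, "tz": 10, "ax": 0, "ay": 0, "az": 0}, {"tx": 0, "ty": 0, "tz": 10, "ax": 0, "ay": 0, "az": 0}, {"tx": 0, "ty": 0, "tz": 5, "ax": 0, "ay": 0, "az": 0}, {"tx": 0, "ty": 0, "tz": 0, "ax": 0, "ay": 0, "az": 0}]'

```text
time_s: 8.65
tool_pos: [0.523, 0.3108, 0.0225]
tcp_rot: [-3.138, 0.001, 1.735]
wrist_force: [0.1, -0.6, -3.3]
opening: 0.0536
grasp_force: 30.0
```

arm_command --moves '[{"tx": 0, "ty": 0, "tz": 0, "ax": 0, "ay": 0, "az": 0}, {"tx": 0, "ty": 0, "tz": 0, "ax": 0, "ay": 0, "az": 0}, {"tx": 0, "ty": 0, "tz": 0, "ax": 0, "ay": 0, "az": 0}]'

```text
time_s: 8.95
tool_pos: [0.5246, 0.3115, 0.0251]
tcp_rot: [3.14, -0.0, 1.735]
wrist_force: [0.3, -0.5, -2.8]
opening: 0.0536
grasp_force: 30.0
```

```bash
python3 - <<'E'
from rel import *
s=observe();c=wrist(s,read_camera("wrist"));np.savez("wi.npz",**c)
cv2.imwrite("pics/wi.png",c["image"][...,::-1]);print(s["tool_pos"],s["wrist_force"],s["tcp_rot"])
g=c["image"].mean(2).astype(int);print(g[150,200:270:2],g[150,360:430:2],g[90:172:2,280])
E
```

```text
[0.52456894 0.31146368 0.02505698] [ 0.31181972 -0.51590394 -2.82290811] [ 3.14046937e+00 -2.16201190e-04  1.73480404e+00]
[161 161 160 160 160 163 159 159 161 159 160 145 103 101 101 103 100 100
  98 100 102 103 101 101 103 100  98  99 100  99  99 102 103  98 100] [102 100  99 102 101 101  98 102 101 101 101 101 106 101 102 102  99  98
 100  98 100 101  98 101 102 136 160 160 161 161 159 162 160 160 161] [160 162 160 160 161 161 160 162 151 102 100  98 100 101  99  99  96  98
 100 101  95 100  95  99 100 101 100  99  98  99  99 100 100 101 105 111
 123 124 123  95  88]
```

```bash
python3 - <<'E'
from rel import *
c=dict(np.load("wi.npz"));s=observe()
rel(c,s,223,411,107,np.arange(125,186,6),[245,260,270,280,290,310,350,365])
E
```

```text
angles [1.735  1.7343 1.734 ] w 109.83 res [1.8  0.03 0.1 ]
angles [1.8056 1.7599 1.7324] w 55.11 res [1.74 1.03 0.09]
die [0.527  0.3109] 1.7344 plate [0.5256 0.3107] 1.766 tool shift needed mm [-0.08  1.45] turn az 0.031519055
```

arm_command --moves '[{"tx": 0, "ty": 1, "tz": 0, "ax": 0, "ay": 0, "az": 0}, {"tx": 0, "ty": 0, "tz": 0, "ax": 0, "ay": 0, "az": 0}, {"tx": 0, "ty": 0, "tz": 0, "ax": 0, "ay": 0, "az": 0}, {"tx": 0, "ty": 0, "tz": 0, "ax": 0, "ay": 0, "az": 0}, {"tx": 0, "ty": 0, "tz": 0, "ax": 0, "ay": 0, "az": 0}]'

```text
time_s: 9.5
tool_pos: [0.5251, 0.3114, 0.0244]
tcp_rot: [-3.142, 0.0, 1.735]
wrist_force: [0.2, -0.2, -2.6]
opening: 0.0531
grasp_force: 30.0
```

```bash
python3 - <<'E'
from rel import *
import rel
s=observe();c=wrist(s,read_camera("wrist"));np.savez("wi.npz",**c);print(s["tool_pos"],s["tcp_rot"])
# use colour (red minus blue) contrast for the plate sides
rb=c["image"].astype(np.float32);print((rb[190:210:5,:,0]-rb[190:210:5,:,2])[:,256:276:2].astype(int),(rb[190:210:5,:,0]-rb[190:210:5,:,2])[:,350:370:2].astype(int))
rel.rel(c,s,223,411,107,np.arange(125,186,6),[245,260,270,280,290,310,350,365])
r=cv2.GaussianBlur(rb[...,0]-rb[...,2],(0,0),.7)
z=s["tool_pos"][2]+.0055
L=[edge(r,(258,v),(276,v))[0] for v in range(178,216,4)];R=[edge(r,(352,v),(370,v))[0] for v in range(178,216,4)]
m=world(c,(np.array(L)+R)/2,z)[:,:2];M=m.mean(0);th=1.734;ex=np.array([np.sin(th),-np.cos(th)])
print("side mids",np.median((m-[.527,.3109])@ex*1000),"widths",np.round([b[0]-a[0] for a,b in zip(L,R)],1))
E
```

```text
[0.52511987 0.31142613 0.02442033] [-3.14155320e+00  8.49756968e-05  1.73479976e+00]
[[-11 -13  -9 -11  -7  26  82  86  85  82]
 [-11 -12 -11 -11  -8  19  81  84  87  84]
 [-10 -10 -12 -12  -9  17  79  84  83  84]
 [ -5  -2  -5  -8  -4  34  82  83  84  82]] [[ 85  85  83  85  87  67  12  -9 -10 -11]
 [ 82  84  82  81  85  63   2 -11 -12 -13]
 [ 83  82  82  86  84  65  -1 -13 -10  -9]
 [ 84  80  85  84  88  61   2  -5  -4  -4]]
angles [1.7334 1.734  1.7322] w 109.82 res [1.72 0.04 0.06]
angles [1.8246 1.6596 1.734 ] w 55.71 res [0.94 0.97 0.04]
die [0.5269 0.3109] 1.7332 plate [0.526  0.3107] 1.7394 tool shift needed mm [0.09 0.92] turn az 0.006179571
side mids -0.9291753703807715 widths [96.  95.7 95.3 94.8 94.6 94.2 94.4 94.3 93.9 93.5]
```

arm_command --moves '[{"tx": 0, "ty": 0.9, "tz": 2, "ax": 0, "ay": 0, "az": 0}, {"tx": 0, "ty": 0, "tz": 1, "ax": 0, "ay": 0, "az": 0}, {"tx": 0, "ty": 0, "tz": 1, "ax": 0, "ay": 0, "az": 0}, {"tx": 0, "ty": 0, "tz": 1, "ax": 0, "ay": 0, "az": 0}, {"tx": 0, "ty": 0, "tz": 1, "ax": 0, "ay": 0, "az": 0}]'

```text
time_s: 10.05
tool_pos: [0.526, 0.3116, 0.0183]
tcp_rot: [-3.142, 0.0, 1.735]
wrist_force: [0.3, 0.2, -2.6]
opening: 0.0535
grasp_force: 30.0
```

arm_command --moves '[{"tx": 0, "ty": 0, "tz": 1, "ax": 0, "ay": 0, "az": 0}, {"tx": 0, "ty": 0, "tz": 1, "ax": 0, "ay": 0, "az": 0}, {"tx": 0, "ty": 0, "tz": 1, "ax": 0, "ay": 0, "az": 0}, {"tx": 0, "ty": 0, "tz": 0, "ax": 0, "ay": 0, "az": 0}, {"tx": 0, "ty": 0, "tz": 0, "ax": 0, "ay": 0, "az": 0}]'

```text
time_s: 10.55
tool_pos: [0.526, 0.3116, 0.0154]
tcp_rot: [3.142, 0.0, 1.735]
wrist_force: [-1.2, 0.3, -3.0]
opening: 0.0535
grasp_force: 30.0
```

Going down freely with no contact force, and the plate is already below the rim. I'll continue to contact.

arm_command --moves '[{"tx": 0, "ty": 0, "tz": 0.5, "ax": 0, "ay": 0, "az": 0}, {"tx": 0, "ty": 0, "tz": 0.5, "ax": 0, "ay": 0, "az": 0}, {"tx": 0, "ty": 0, "tz": 0, "ax": 0, "ay": 0, "az": 0}]'

```text
time_s: 10.85
tool_pos: [0.5261, 0.3116, 0.0146]
tcp_rot: [3.141, 0.0, 1.735]
wrist_force: [-0.3, -0.3, -1.8]
opening: 0.0536
grasp_force: 30.0
```

arm_command --moves '[{"tx": 0, "ty": 0, "tz": 0.5, "ax": 0, "ay": 0, "az": 0}, {"tx": 0, "ty": 0, "tz": 0.5, "ax": 0, "ay": 0, "az": 0}, {"tx": 0, "ty": 0, "tz": 0, "ax": 0, "ay": 0, "az": 0}]'

```text
time_s: 11.15
tool_pos: [0.5261, 0.3116, 0.0145]
tcp_rot: [3.141, 0.0, 1.735]
wrist_force: [-2.6, -1.6, 5.1]
opening: 0.0535
grasp_force: 30.0
```

arm_command --moves '[{"tx": 0, "ty": 0, "tz": 0, "ax": 0, "ay": 0, "az": 0}, {"tx": 0, "ty": 0, "tz": 0, "ax": 0, "ay": 0, "az": 0}, {"tx": 0, "ty": 0, "tz": 0, "ax": 0, "ay": 0, "az": 0}, {"tx": 0, "ty": 0, "tz": 0, "ax": 0, "ay": 0, "az": 0}, {"tx": 0, "ty": 0, "tz": 0, "ax": 0, "ay": 0, "az": 0}]' --claw -1

```text
time_s: 11.65
tool_pos: [0.526, 0.3116, 0.0132]
tcp_rot: [-3.142, 0.0, 1.735]
wrist_force: [-0.2, -0.6, -0.5]
opening: 0.0897
grasp_force: 0.0
```

arm_command --moves '[{"tx": 0, "ty": 0, "tz": -10, "ax": 0, "ay": 0, "az": 0}, {"tx": 0, "ty": 0, "tz": -25, "ax": 0, "ay": 0, "az": 0}, {"tx": 0, "ty": 0, "tz": -40, "ax": 0, "ay": 0, "az": 0}, {"tx": -20, "ty": 0, "tz": -40, "ax": 0, "ay": 0, "az": 0}, {"tx": -20, "ty": 0, "tz": -30, "ax": 0, "ay": 0, "az": 0}]'

```text
time_s: 12.15
tool_pos: [0.5333, 0.2725, 0.1624]
tcp_rot: [3.137, -0.001, 1.736]
wrist_force: [0.7, 0.6, 0.7]
opening: 0.094
grasp_force: 0.0
```

arm_command --moves '[{"tx": -20, "ty": 0, "tz": -10, "ax": 0, "ay": 0, "az": 0}, {"tx": -20, "ty": 0, "tz": 0, "ax": 0, "ay": 0, "az": 0}, {"tx": -20, "ty": 0, "tz": 0, "ax": 0, "ay": 0, "az": 0}, {"tx": 0, "ty": 0, "tz": 0, "ax": 0, "ay": 0, "az": 0}, {"tx": 0, "ty": 0, "tz": 0, "ax": 0, "ay": 0, "az": 0}]'

```text
time_s: 12.65
tool_pos: [0.5424, 0.2132, 0.169]
tcp_rot: [3.141, -0.001, 1.734]
wrist_force: [-0.0, 0.0, 0.3]
opening: 0.094
grasp_force: 0.0
```

```bash
python3 - <<'E'
from rig import *
from h import *
s=observe();c=wrist(s,read_camera("wrist"));np.savez("wk.npz",**c)
cv2.imwrite("pics/wk.png",c["image"][...,::-1]);print(s["tool_pos"],s["tcp_rot"],s["joint_positions"].round(2))
E
```

```text
[0.54242123 0.21319467 0.16902134] [ 3.14086722e+00 -7.44452126e-04  1.73407691e+00] [0.28 0.17 1.35 0.   1.62 0.11]
```

View pics/wk.png

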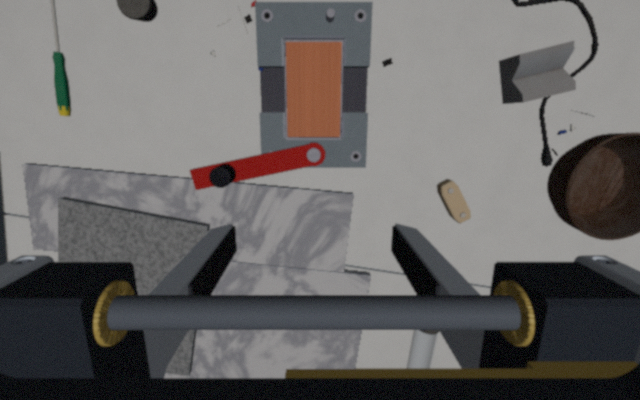

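The plate is seated centrally in the cavity. The red arm runs from the hinge at (313,154) to the knob at (222,174). I'll measure the arm angle and knob.

```bash
python3 - <<'E'
from rig import *
from h import *
c=dict(np.load("wk.npz"));s=observe();I=c["image"];hsv=cv2.cvtColor(I,cv2.COLOR_RGB2HSV)
m=(cv2.inRange(hsv,(0,180,60),(8,255,255))|cv2.inRange(hsv,(172,180,60),(180,255,255)));m[:130]=0;m[200:]=0
v,u=np.nonzero(m);p=world(c,np.c_[u,v],.0315)[:,:2].astype(np.float32);print(len(p),cv2.minAreaRect(p*1000))
k=np.zeros_like(m);k[155:195,200:245]=(I[155:195,200:245].max(2)<45);v,u=np.nonzero(k);print("knob px",u.mean(),v.mean(),u.min(),u.max(),v.min(),v.max())
D=np.array([.5270,.3109]);ey=np.array([np.cos(1.734),np.sin(1.734)]);h=D-.063*ey
K=world(c,[u.mean(),v.mean()],.050)[0,:2];d=K-h;ph=np.arctan2(d[1],d[0])%(2*np.pi)
print("hinge",h,"knob",K,"r",np.hypot(*d),"phi",ph,"joint",ph-1.734)
q=world(c,[313.5,154],.0315);print("hinge seen",q)
delta(s,[*K,.1],ph-np.pi/2)
E
```

```text
1885 ((483.42657470703125, 228.7616729736328), (135.31735229492188, 20.535903930664062), 20.85567283630371)
knob px 222.318407960199 175.2462686567164 210 234 165 186
hinge [0.53723625 0.24873716] knob [0.45407421 0.21688898] r 0.08905184873555587 phi 3.5073282593040718 joint 1.7733282593040718
hinge seen [[0.53727532 0.24914704 0.0315    ]]
shift [ 17.6 -86.5  68.8] turn [ 0.    -0.001 -0.202] at [0.5423 0.2136 0.1688] [ 3.1412e+00 -7.0000e-04  1.7350e+00] t 12.7
```

arm_command --moves '[{"tx": 5, "ty": -17, "tz": 12, "ax": 0, "ay": 0, "az": -0.04}, {"tx": 5, "ty": -17, "tz": 12, "ax": 0, "ay": 0, "az": -0.04}, {"tx": 5, "ty": -17, "tz": 12, "ax": 0, "ay": 0, "az": -0.04}, {"tx": 5, "ty": -17, "tz": 12, "ax": 0, "ay": 0, "az": -0.04}, {"tx": 5, "ty": -17, "tz": 12, "ax": 0, "ay": 0, "az": -0.04}]'

```text
time_s: 13.2
tool_pos: [0.4529, 0.2179, 0.1079]
tcp_rot: [-3.142, -0.0, 1.938]
wrist_force: [0.7, -0.1, -0.4]
opening: 0.0938
grasp_force: 0.0
```

arm_command --moves '[{"tx": 0, "ty": 0, "tz": 0, "ax": 0, "ay": 0, "az": 0}, {"tx": 0, "ty": 0, "tz": 0, "ax": 0, "ay": 0, "az": 0}, {"tx": 0, "ty": 0, "tz": 0, "ax": 0, "ay": 0, "az": 0}]'

```text
time_s: 13.5
tool_pos: [0.4553, 0.2173, 0.1095]
tcp_rot: [3.139, 0.0, 1.935]
wrist_force: [-0.9, -0.3, -0.4]
opening: 0.0938
grasp_force: 0.0
```

```bash
python3 - <<'E'
from rig import *
from h import *
delta(observe(),[.4533,.2166,.040],1.935)
E
```

```text
shift [ 0.1 -2.3 69.5] turn [ 0.002  0.    -0.   ] at [0.4553 0.2173 0.1095] [3.1392e+00 2.0000e-04 1.9347e+00] t 13.5
```

arm_command --moves '[{"tx": 0, "ty": -2, "tz": 15, "ax": 0, "ay": 0, "az": 0}, {"tx": 0, "ty": 0, "tz": 20, "ax": 0, "ay": 0, "az": 0}, {"tx": 0, "ty": 0, "tz": 20, "ax": 0, "ay": 0, "az": 0}, {"tx": 0, "ty": 0, "tz": 10, "ax": 0, "ay": 0, "az": 0}, {"tx": 0, "ty": 0, "tz": 4, "ax": 0, "ay": 0, "az": 0}]'

```text
time_s: 14.0
tool_pos: [0.4523, 0.2158, 0.0387]
tcp_rot: [-3.14, 0.0, 1.934]
wrist_force: [-0.6, 0.0, -0.0]
opening: 0.0941
grasp_force: 0.0
```

arm_command --moves '[{"tx": 0, "ty": 0, "tz": 0, "ax": 0, "ay": 0, "az": 0}, {"tx": 0, "ty": 0, "tz": 0, "ax": 0, "ay": 0, "az": 0}, {"tx": 0, "ty": 0, "tz": 0, "ax": 0, "ay": 0, "az": 0}, {"tx": 0, "ty": 0, "tz": 0, "ax": 0, "ay": 0, "az": 0}, {"tx": 0, "ty": 0, "tz": 0, "ax": 0, "ay": 0, "az": 0}]' --claw 1 --newtons 15

```text
time_s: 14.5
tool_pos: [0.4524, 0.216, 0.04]
tcp_rot: [3.141, 0.0, 1.935]
wrist_force: [-0.5, 0.3, -0.4]
opening: 0.0577
grasp_force: 0.0
```

arm_command --moves '[{"tx": 0, "ty": 0, "tz": 0, "ax": 0, "ay": 0, "az": 0}, {"tx": 0, "ty": 0, "tz": 0, "ax": 0, "ay": 0, "az": 0}, {"tx": 0, "ty": 0, "tz": 0, "ax": 0, "ay": 0, "az": 0}, {"tx": 0, "ty": 0, "tz": 0, "ax": 0, "ay": 0, "az": 0}, {"tx": 0, "ty": 0, "tz": 0, "ax": 0, "ay": 0, "az": 0}]'

```text
time_s: 15.0
tool_pos: [0.4525, 0.2161, 0.0394]
tcp_rot: [3.141, 0.0, 1.935]
wrist_force: [1.3, 0.9, 0.0]
opening: 0.0205
grasp_force: 15.0
```

arm_command --moves '[{"tx": 8.1, "ty": 0.36, "tz": 0, "ax": 0, "ay": 0, "az": 0.09}, {"tx": 8.1, "ty": 0.36, "tz": 0, "ax": 0, "ay": 0, "az": 0.09}, {"tx": 8.1, "ty": 0.36, "tz": 0, "ax": 0, "ay": 0, "az": 0.09}, {"tx": 8.1, "ty": 0.36, "tz": 0, "ax": 0, "ay": 0, "az": 0.09}, {"tx": 8.1, "ty": 0.36, "tz": 0, "ax": 0, "ay": 0, "az": 0.09}]'

```text
time_s: 15.5
tool_pos: [0.4468, 0.2559, 0.0394]
tcp_rot: [3.141, 0.0, 1.481]
wrist_force: [1.6, 0.0, -1.2]
opening: 0.0205
grasp_force: 15.0
```

```bash
cat > ang.py <<'E'
from rig import *
from h import *
s=observe();d=s["tool_pos"][:2]-[.5372,.2487];ph=np.arctan2(d[1],d[0])%(2*np.pi)
print("r",np.hypot(*d).round(4),"joint",(ph-1.734).round(4),"yaw err",(ph-np.pi/2-s["tcp_rot"][2]).round(4),s["tool_pos"][2],s["wrist_force"],s["opening"],s["joint_positions"][5])
E
python3 ang.py
```

```text
r 0.0907 joint 1.3284 yaw err 0.0104 0.03942115503622059 [ 1.57597088  0.02986442 -1.22438754] 0.02050161890669112 0.5002601714025708
```

Tracking well. I'll carry on with the swing.

arm_command --moves '[{"tx": 8.1, "ty": 0.36, "tz": 0, "ax": 0, "ay": 0, "az": 0.09}, {"tx": 8.1, "ty": 0.36, "tz": 0, "ax": 0, "ay": 0, "az": 0.09}, {"tx": 8.1, "ty": 0.36, "tz": 0, "ax": 0, "ay": 0, "az": 0.09}, {"tx": 8.1, "ty": 0.36, "tz": 0, "ax": 0, "ay": 0, "az": 0.09}, {"tx": 8.1, "ty": 0.36, "tz": 0, "ax": 0, "ay": 0, "az": 0.09}]'

```text
time_s: 16.0
tool_pos: [0.459, 0.2941, 0.0394]
tcp_rot: [3.141, 0.001, 1.031]
wrist_force: [0.2, -1.2, -0.5]
opening: 0.0206
grasp_force: 15.0
```

arm_command --moves '[{"tx": 8.1, "ty": 0.36, "tz": 0, "ax": 0, "ay": 0, "az": 0.09}, {"tx": 8.1, "ty": 0.36, "tz": 0, "ax": 0, "ay": 0, "az": 0.09}, {"tx": 8.1, "ty": 0.36, "tz": 0, "ax": 0, "ay": 0, "az": 0.09}, {"tx": 8.1, "ty": 0.36, "tz": 0, "ax": 0, "ay": 0, "az": 0.09}, {"tx": 8.1, "ty": 0.36, "tz": 0, "ax": 0, "ay": 0, "az": 0.09}]'

```text
time_s: 16.5
tool_pos: [0.4867, 0.3233, 0.0394]
tcp_rot: [3.141, 0.001, 0.581]
wrist_force: [0.4, -1.0, 0.4]
opening: 0.0207
grasp_force: 15.0
```

```bash
python3 ang.py
```

```text
r 0.0901 joint 0.4325 yaw err 0.0145 0.039426931152707796 [ 0.39244618 -1.01252168  0.42843555] 0.020727555612820994 1.4791278794371026
```

arm_command --moves '[{"tx": 8.1, "ty": 0.36, "tz": 0, "ax": 0, "ay": 0, "az": 0.09}, {"tx": 8.1, "ty": 0.36, "tz": 0, "ax": 0, "ay": 0, "az": 0.09}, {"tx": 7, "ty": 0.3, "tz": 0, "ax": 0, "ay": 0, "az": 0.08}, {"tx": 6, "ty": 0.2, "tz": 0, "ax": 0, "ay": 0, "az": 0.07}, {"tx": 5, "ty": 0.1, "tz": 0, "ax": 0, "ay": 0, "az": 0.05}]'

```text
time_s: 17.0
tool_pos: [0.5181, 0.3364, 0.0394]
tcp_rot: [3.142, 0.0, 0.202]
wrist_force: [-0.5, 1.0, 1.5]
opening: 0.0207
grasp_force: 15.0
```

```bash
python3 ang.py
```

```text
r 0.0898 joint 0.0507 yaw err 0.0114 0.03943494367708307 [-0.53918105  1.01324762  1.49895666] 0.02068131638588064 1.8523720254216127
```

arm_command --moves '[{"tx": 2, "ty": 0, "tz": 0, "ax": 0, "ay": 0, "az": 0.02}, {"tx": 2, "ty": 0, "tz": 0, "ax": 0, "ay": 0, "az": 0.02}, {"tx": 1, "ty": 0, "tz": 0, "ax": 0, "ay": 0, "az": 0}, {"tx": 1, "ty": 0, "tz": 0, "ax": 0, "ay": 0, "az": 0}, {"tx": 0, "ty": 0, "tz": 0, "ax": 0, "ay": 0, "az": 0}]'

```text
time_s: 17.5
tool_pos: [0.5225, 0.3372, 0.0394]
tcp_rot: [3.141, 0.003, 0.165]
wrist_force: [-5.9, 0.0, 3.9]
opening: 0.0206
grasp_force: 15.0
```

```bash
python3 ang.py
```

```text
r 0.0897 joint 0.0014 yaw err -0.0006 0.03939310852794321 [-5.85026273  0.02944692  3.92441424] 0.020603282311202932 1.8870565964302226
```

arm_command --moves '[{"tx": -0.5, "ty": 0, "tz": 0, "ax": 0, "ay": 0, "az": 0}, {"tx": 0, "ty": 0, "tz": 0, "ax": 0, "ay": 0, "az": 0}, {"tx": 0, "ty": 0, "tz": 0, "ax": 0, "ay": 0, "az": 0}, {"tx": 0, "ty": 0, "tz": 0, "ax": 0, "ay": 0, "az": 0}, {"tx": 0, "ty": 0, "tz": 0, "ax": 0, "ay": 0, "az": 0}]' --claw 0

```text
time_s: 18.0
tool_pos: [0.5236, 0.3372, 0.0394]
tcp_rot: [3.141, -0.0, 0.165]
wrist_force: [0.1, -0.2, -1.1]
opening: 0.0467
grasp_force: 0.0
```

arm_command --moves '[{"tx": 0, "ty": 0, "tz": -10, "ax": 0, "ay": 0, "az": 0}, {"tx": 0, "ty": 0, "tz": -20, "ax": 0, "ay": 0, "az": 0}, {"tx": 0, "ty": 0, "tz": -40, "ax": 0, "ay": 0, "az": 0}, {"tx": 0, "ty": 0, "tz": -40, "ax": 0, "ay": 0, "az": 0}, {"tx": 0, "ty": 0, "tz": -40, "ax": 0, "ay": 0, "az": 0}]'

```text
time_s: 18.5
tool_pos: [0.5233, 0.3372, 0.1918]
tcp_rot: [-3.141, -0.001, 0.165]
wrist_force: [-0.3, -0.0, -0.4]
opening: 0.047
grasp_force: 0.0
```

arm_command --moves '[{"tx": -20, "ty": 0, "tz": 0, "ax": 0, "ay": 0, "az": 0}, {"tx": -20, "ty": 0, "tz": 0, "ax": 0, "ay": 0, "az": 0}, {"tx": -20, "ty": 0, "tz": 0, "ax": 0, "ay": 0, "az": 0}, {"tx": -20, "ty": 0, "tz": 0, "ax": 0, "ay": 0, "az": 0}, {"tx": 0, "ty": 0, "tz": 0, "ax": 0, "ay": 0, "az": 0}]'

```text
time_s: 19.0
tool_pos: [0.443, 0.3242, 0.191]
tcp_rot: [-3.141, -0.001, 0.166]
wrist_force: [-0.6, -0.0, 0.7]
opening: 0.047
grasp_force: 0.0
```

```bash
python3 - <<'E'
from rig import *
from h import *
s=observe();c=wrist(s,read_camera("wrist"));cv2.imwrite("pics/wz.png",c["image"][...,::-1]);print(s["tool_pos"],s["wrist_force"])
E
```

```text
[0.44302468 0.3242331  0.19098683] [-0.60399983 -0.02710855  0.7029471 ]
```

View pics/wz.png

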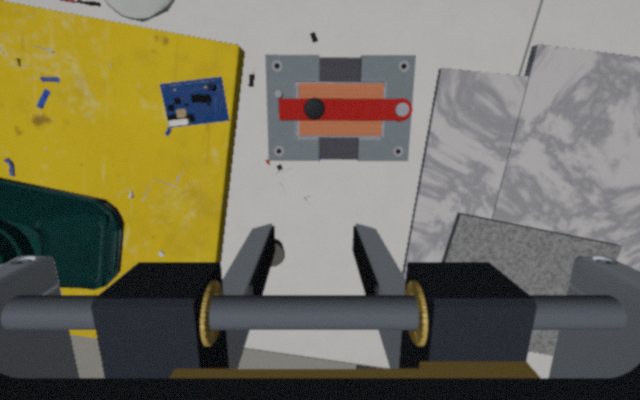

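The plate is centred in the cavity. The arm lies straight along the die from (404,110) to (280,110), against the stop pin at (278,93). The gripper is clear, so I'm handing in.

```bash
python3 -c "
from rig import *
print(close_job())"
```

```text
the job is handed in; nothing more can be done
None
```

The job is handed in: the oblong plate was lowered into the cavity and lies centred, and the red hold-down arm is home against its stop. The square and round plates were never touched; handing in returned no verdict.

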